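# Air a washed bean canister under its inner lid

### The job

The washed bean canister has to air under its vented inner lid alone. Take the two-part lid by the knob, with the inner lid still locked under the cover, and lower it squarely onto the open canister until the cover sits fully down on the rim; then turn the knob anticlockwise (seen from above) to its end stop, which unlocks the inner lid. Lift the cover off by itself, leaving the inner lid lying undisturbed in the canister, and finish still holding the cover level, about 10 cm straight above the canister; do not drop the cover, shove the canister about or disturb the other things.

Things in the scene. Friction and masses are not known exactly. Their poses are not given: they have to be found in the camera images.
- canister: Open square canister, navy blue enamel, steel band at the rim, blank label holder on its -x side; loose, 0.9 kg; left or right of the lid. Outside 108x108 mm, 110 high; mouth 98x98; inside, a ledge 87 above its underside (opening 70x70) carries the inner lid. Origin: centre of its underside, z up, sides along x and y. The lid fits in any quarter turn
- cover: Outer lid: square cap 120x120 mm, light wooden top 6 thick in a dark frame; skirt 14 deep, 114 inside, flared to 120 at its edge, slips over the canister with 3 mm play a side. 0.24 kg with knob. Origin: centre of the top plate's underside, which rests on the rim (seated: 110 above the canister's underside); z up, sides along x and y. Starts lying on the inner lid, origin 21 above the worktop
- inner_lid: Inner lid: white vented tray 90x90 mm, 21 high, tapered to 82 at its foot, 0.12 kg; starts on the worktop hidden under the cover. Keepers on it catch a T-bar below the knob: while locked, the cover rises 5 mm, then the tray comes too, its underside 26 below the cover's origin. Origin: centre of its underside, 87 above the canister's underside when it lies on the ledge
- knob (a joint): Angle of the twist knob on the cover, rad: 0 = locked stop; grows anticlockwise seen from above to the unlocked end stop at 1.25; starts at 0 to 0.25. The inner lid is free from about 0.85 on. Stays where it is left (friction 0.06 Nm); the square skirt keeps the seated cover from turning
- knob_grip (a point): Point on the knob's axis, 27 mm above the cover's origin; turns with the knob. The knob is a black upright bar 44 long (along this point's x), 13 thick (along its y), reaching from 15 below to 11 above this point, on a steel disc 44 across that lies 6 high on the wooden top; a red line on top marks its +x end. At joint 0 its x is the cover's x
- brew_timer: Bystander, loose: white wind-up kitchen timer with a red dial, 62 mm round, 40 high. Origin: centre of its underside
- grinder_brush: Bystander, loose: bench brush with a beech handle, 177 mm long, lying. Origin: centre of its underside
- scoop: Bystander, loose: steel bean scoop, 204 mm long, lying. Origin: centre of its underside
- dosing_cup: Bystander, loose: small steel dosing cup, 60 mm round, 62 high. Origin: centre of its underside
- cup: Bystander, loose: cream cup with a handle, 59x84 mm, 56 high. Origin: centre of its underside
- tamper: Bystander, loose: tamper with a dark wooden handle, 58 mm round, 85 high. Origin: centre of its underside

How it is judged:
By the outcome, as a careful person would: the job done as asked, in the order asked, and still so for the second after the job is handed in, while the arm keeps its last pose, push and grip.
It also fails if it takes over 51 s, if anything falls off the work surface, if the arm or the gripper's body presses on something with over 40 N, if the wrist force passes 120 N, or if a joint passes its speed limit or range.

### The arm

A 6-joint arm with a two-finger parallel gripper is mounted at the origin on a cart in front of the work surface, level with it; the furniture and walls round the work are solid. World frame = base frame: x ahead of the robot, y to its left, z up, the work surface at z = 0. Lengths are in m, angles in rad, forces in N, time in s.
With the tool pointing down it reaches from about 0.375 to 0.9 m from the base axis. Payload 3.1 kg.
Tool frame: the origin (TCP) lies at the very end of the fingers, on their centre line; the grasp point (between the pads) lies 19 mm behind it (manip.tcp_to_grasp is the distance from the TCP to the grasp point, in m); z points along the fingers, y is the line along which they close (so a half turn about z gives the same grasp; the last joint's range is limited). The gripper opens to 85 mm and grips with 20 to 120 N. Pads are 22 mm wide; open, the fingers measure 114 mm over their backs; the gripper's body (76 mm by 85 mm) begins 54 mm behind the grasp point. The pads swing forward as they close: fully open they stand 13 mm farther back than shut.
Start: joints at [-1.496, 0.527, 1.433, -0, 1.181, -0.178], TCP at [0.157, -0.605, 0.231] pointing down, gripper open.
Joint ranges: [-3.08, 3.08], [-0.75, 2.2], [0.22, 2.44], [-1.43, 4.57], [0, 2.65], [-2.85, 2.85]. Speed limits (rad/s): [2.79, 2.79, 3.14, 3.14, 3.14, 3.14].

### API

Orientations are given as a unit quaternion [x, y, z, w].
In Python, from station import manip gives the robot as it stands. The module is installed in compiled form; this text tells all that it offers.
- The arm moves only by the tool step_arm, never from a script. Its argument "commands" is one flat list of numbers, 6 for each row, row after row: the shift along the tool's x, y, z in m, then the turn, a rotation vector about the tool's x, y, z in degrees. A call has exactly 10 rows; each row is the pose to reach, as a shift and turn from the pose commanded when the call began, along the tool's axes at that moment; what a row does not reach only later rows make up. A row lasts 1/10 s, in which the tool goes at most 50 mm and 8.59 degrees, less where a joint would pass 70% of its speed; a pose out of reach is approached as far as the arm can. A call with a gripper value outside its range is refused whole. "jaw" is the opening in per cent of the stroke, from 0 (shut) to 100 (fully open), set as the call begins (left out, the last holds). The fingers move at their own pace and stop on an object; "grip_force" is the grip in N (left out, the last holds). Time passes only in rows, so rows that repeat a pose let the fingers close, or fill a call up. It gives the time, the measured TCP pose, the force, the opening and the grip force at its end, in the units of the state.
- manip.sense(): the state, without advancing time (a new reading comes with each control period).
- manip.snapshot(name): name is "side" or "top" or "wrist"; returns a dict with "pixels" (480x640x3 uint8, blue, green, red), "fx", "fy", "cx", "cy" (pixels), "k1" (the pictures are not rectified: a ray, as slopes to the right and down, at radius r is drawn at 1 + k1 r^2 times it, then the intrinsics apply), "R" (3x3) and "t" (3): a world point X has camera coordinates R X + t; the wrist camera has in their place "mount" (4x4, takes a point from camera to tool coordinates, whose origin is the TCP and whose axes are the flange's). Camera axes: x right, y down, z forward; pixel columns grow to the right and rows downward; lengths in m; the calibration is good to about 2 mm. A picture is of the moment at which its call begins: read the wrist's pose just before it. There is no depth.
- manip.sign_off(): hands the job in; it is judged then, once.
The state is a dict: "t": time; "q": joint angles; "qd": joint speeds; "tau": joint torques, N m; "tcp_pos": TCP position; "tool_rot": TCP orientation; "force": force on the tool from outside, world axes, zero at the start; "ft_torque": the same for the moment, N m; "finger_gap": opening from 0.0 (shut) to 1.0 (fully open); "gripper_force": force on a finger pad.
Only numpy, scipy, OpenCV 4.12 (cv2) and the standard library are available. Lean on these libraries where they do the work, as an engineer would, in place of code of your own. Each camera call takes 0.05 s, during which the arm holds its last target. There are 200 camera calls.

## Working session

There is one attempt and no reset: what is moved stays moved. The work goes in short steps, Python scripts to look and compute and a tool call to move; the robot and the scene stay as the last step left them, time stands still between calls to the robot, and variables do not carry over. Pictures are saved under pics/ and viewed, at most 10 in all, crops included, and the job is handed in when it is done.

Besides the shell and the picture viewer there is one more tool, called after "Emit:" as name(argument=value, ...) on one line, values as JSON. step_arm: Moves the arm, as the interface text tells. Its arguments: {"type":"object","properties":{"commands":{"type":"array","items":{"type":"number"}},"jaw":{"type":"number"},"grip_force":{"type":"number"}},"required":["commands"]}

```bash
mkdir -p pics; python3 - <<'E'
from station import manip
import cv2,numpy as np
s=manip.sense();print({k:np.round(v,4) for k,v in s.items()})
for n in("top","side"):
    d=manip.snapshot(n);cv2.imwrite(f"pics/{n}0.png",d["pixels"])
    np.savez(f"{n}0.npz",**d)
    print(n,{k:np.round(v,4) for k,v in d.items() if k!="pixels"})
E
```

```text
{'t': np.float64(0.0), 'q': array([-1.4955,  0.5285,  1.4339, -0.    ,  1.1814, -0.1785]), 'qd': array([ 0.0003,  0.0028,  0.0013, -0.0025, -0.0005,  0.0008]), 'tau': array([ 4.00000e-04, -4.42346e+01, -1.78027e+01, -0.00000e+00,
        8.50000e-03, -0.00000e+00]), 'tcp_pos': array([ 0.1569, -0.6042,  0.2303]), 'tool_rot': array([ 9.920e-01,  1.266e-01,  1.000e-04, -1.100e-03]), 'force': array([-0.6793,  0.4054, -0.2033]), 'ft_torque': array([-0.0002,  0.0176, -0.0072]), 'gripper_force': np.float64(0.0), 'finger_gap': np.float64(1.0006)}
top {'fx': np.float64(445.379), 'fy': np.float64(445.379), 'cx': np.float64(315.9977), 'cy': np.float64(233.9942), 'k1': np.float64(-0.0395), 'R': array([[ 0.0026, -1.    ,  0.0035],
       [-0.9938, -0.003 , -0.1112],
       [ 0.1112, -0.0032, -0.9938]]), 't': array([-0.0127,  0.6359,  1.0817])}
side {'fx': np.float64(550.1992), 'fy': np.float64(550.1992), 'cx': np.float64(323.329), 'cy': np.float64(233.8078), 'k1': np.float64(-0.1674), 'R': array([[-0.98  , -0.1982,  0.0149],
       [-0.1401,  0.6354, -0.7594],
       [ 0.1411, -0.7463, -0.6505]]), 't': array([0.6303, 0.1401, 1.5021])}
```

View pics/top0.png

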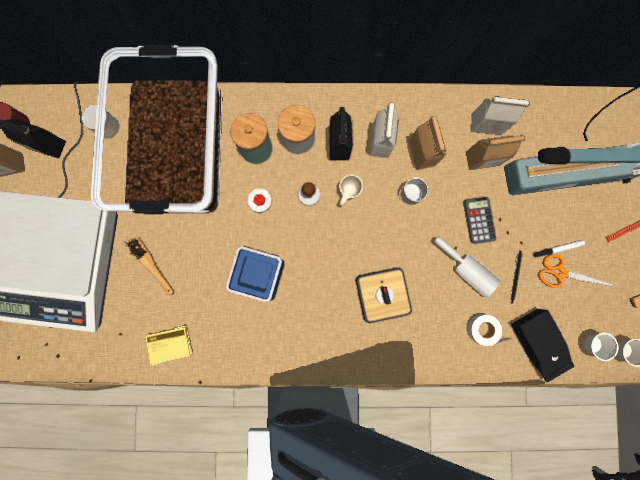

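View pics/side0.png

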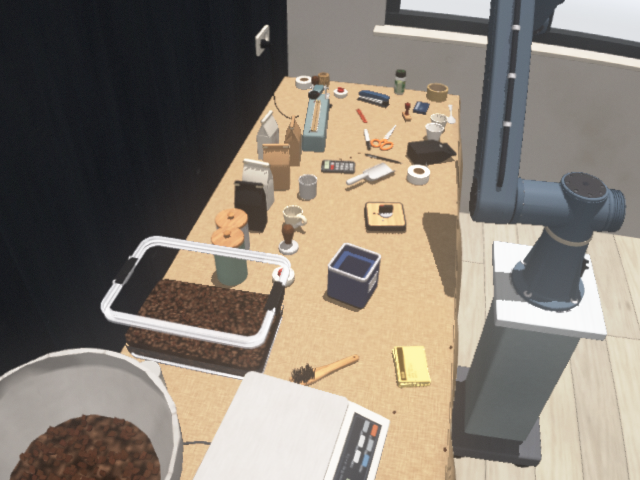

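The top view shows the canister rim at about (255,273) and the lid at about (384,295), with the knob's red line pointing roughly up. The side view confirms the canister's blank label holder faces the robot and the area is clear.

```bash
cat > h.py <<'E'
import cv2,numpy as np
from station import manip
from scipy.spatial.transform import Rotation as Ro
def undist(d,p):
    p=np.atleast_2d(p).astype(float);u=(p-[d["cx"],d["cy"]])/[d["fx"],d["fy"]]
    v=u.copy()
    for _ in range(20): v=u/(1+d["k1"]*(v**2).sum(1,keepdims=True))
    return np.c_[v,np.ones(len(v))]
def pose(d,s=None):
    if "mount" in d:
        T=np.eye(4);T[:3,:3]=Ro.from_quat(s["tool_rot"]).as_matrix();T[:3,3]=s["tcp_pos"]
        C=T@d["mount"];return C[:3,:3],C[:3,3]
    R=np.array(d["R"]);return R.T,-R.T@d["t"]
def cast(d,p,z,s=None):
    R,o=pose(d,s);r=undist(d,p)@R.T
    return o+r*((z-o[2])/r[:,2])[:,None]
def rect(d,cnt,z,s=None):
    P=cast(d,np.asarray(cnt).reshape(-1,2),z,s)[:,:2]
    (c,sz,a)=cv2.minAreaRect((P*1000).astype(np.float32))
    return np.array(c)/1000,np.array(sz),(a+45)%90-45
E
python3 - <<'E'
from h import *
d=dict(np.load("top0.npz"));im=d["pixels"];hsv=cv2.cvtColor(im,cv2.COLOR_BGR2HSV)
def roi(x0,y0,x1,y1):
    m=np.zeros(im.shape[:2],np.uint8);m[y0:y1,x0:x1]=255;return m
# lid dark frame
m=((hsv[...,2]<90)*255).astype(np.uint8)&roi(345,258,425,332)
cs,h=cv2.findContours(m,cv2.RETR_CCOMP,cv2.CHAIN_APPROX_NONE)
for c,hh in zip(cs,h[0]):
    if cv2.contourArea(c)>60: print("lid",hh[3],cv2.contourArea(c),cv2.boundingRect(c),rect(d,c,0.027))
H,S,V=[hsv[...,i].astype(int) for i in range(3)]
m=(((S<60)&(V>140))*255).astype(np.uint8)&roi(215,235,295,312)
pts=cv2.findNonZero(m);print("rim",len(pts),cv2.boundingRect(pts),rect(d,cv2.convexHull(pts),0.110))
m=(((H>100)&(H<130)&(S>90))*255).astype(np.uint8)&roi(215,235,295,312)
pts=cv2.findNonZero(m);print("blue",rect(d,cv2.convexHull(pts),0.110))
m=(((H<8)|(H>172))&(S>140)&(V>80)).astype(np.uint8)*255&roi(365,275,405,312)
pts=cv2.findNonZero(m);print("red",pts.reshape(-1,2).tolist())
print(cast(d,pts.reshape(-1,2),0.038).mean(0))
a=cv2.resize(im[235:335,215:295],(400,500),interpolation=cv2.INTER_CUBIC)
b=cv2.resize(im[245:345,345:425],(400,500),interpolation=cv2.INTER_CUBIC)
cv2.imwrite("pics/z.png",np.hstack([a,b]))
E
```

```text
lid -1 62.5 (381, 287, 9, 17) (array([ 0.48427768, -0.18352444]), array([43.05044937, 14.59818459]), 13.439535140991211)
lid -1 122.5 (355, 268, 46, 55) (array([ 0.50307861, -0.14717958]), array([ 85.27387238, 155.77897644]), -29.487533569335938)
rim 495 (226, 246, 56, 56) (array([0.53472021, 0.1346375 ]), array([110.03701019, 109.35934448]), -15.722297668457031)
blue (array([0.53285626, 0.12764011]), array([107.81378937,  95.112854  ]), -15.760009765625)
red [[384, 287], [384, 288], [385, 288], [384, 289], [385, 289], [384, 290], [385, 290], [386, 290], [385, 291], [386, 291], [385, 292]]
[ 0.49790616 -0.18152204  0.038     ]
```

View pics/z.png

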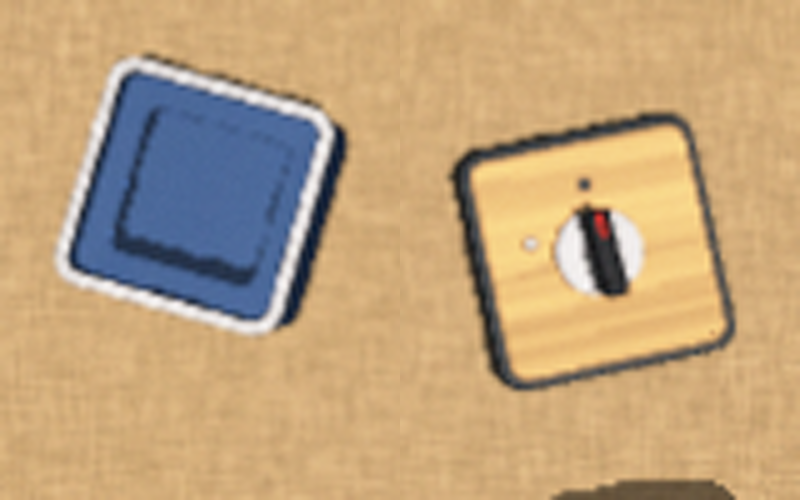

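Canister: centre about (0.535, 0.135), yaw −15.7°. Knob: about (0.484, −0.184), yaw about +13°. I'll move over the lid for a wrist view.

Emit:
step_arm(commands=[0.02,-0.015,0,0,0,0,0.055,-0.042,0,0,0,0,0.09,-0.07,0,0,0,0,0.125,-0.097,0,0,0,0,0.16,-0.124,0,0,0,0,0.195,-0.151,0,0,0,0,0.23,-0.178,0,0,0,0,0.265,-0.205,0,0,0,0,0.3,-0.232,0,0,0,0,0.33,-0.255,0,0,0,0], jaw=100)

```text
t: 1.1
tcp_pos: [0.4131, -0.273, 0.2311]
tool_rot: [0.992, 0.127, -0.0, -0.0]
force: [0.2, -0.3, 0.5]
finger_gap: 1.0
gripper_force: 0.0
```

Emit:
step_arm(commands=[0.03,-0.023,0,0,0,0,0.055,-0.042,0,0,0,0,0.075,-0.058,0,0,0,0,0.087,-0.067,0,0,0,0,0.092,-0.07,0,0,0,0,0.092,-0.07,0,0,0,0,0.092,-0.07,0,0,0,0,0.092,-0.07,0,0,0,0,0.092,-0.07,0,0,0,0,0.092,-0.07,0,0,0,0])

```text
t: 2.1
tcp_pos: [0.4835, -0.185, 0.2313]
tool_rot: [0.992, 0.126, -0.0, 0.0]
force: [0.6, -0.2, 0.4]
finger_gap: 0.999
gripper_force: 0.0
```

```bash
python3 - <<'E'
from h import *
s=manip.sense();d=manip.snapshot("wrist");print(np.round(s["tcp_pos"],4),np.round(s["tool_rot"],4),np.round(s["q"],3),s["t"])
print(np.round(d["mount"],3),d["fx"],d["k1"])
np.savez("w1.npz",**d,**{k:s[k] for k in("tcp_pos","tool_rot")});cv2.imwrite("pics/w1.png",d["pixels"])
E
```

```text
[ 0.4835 -0.185   0.2313] [ 0.992  0.126 -0.     0.   ] [-0.581  0.384  1.699 -0.     1.059  0.737] 2.1
[[-0.    -0.947 -0.321  0.082]
 [ 1.    -0.    -0.    -0.   ]
 [-0.    -0.321  0.947 -0.143]
 [ 0.     0.     0.     1.   ]] 367.83507645608853 -0.01664577490903491
```

View pics/w1.png

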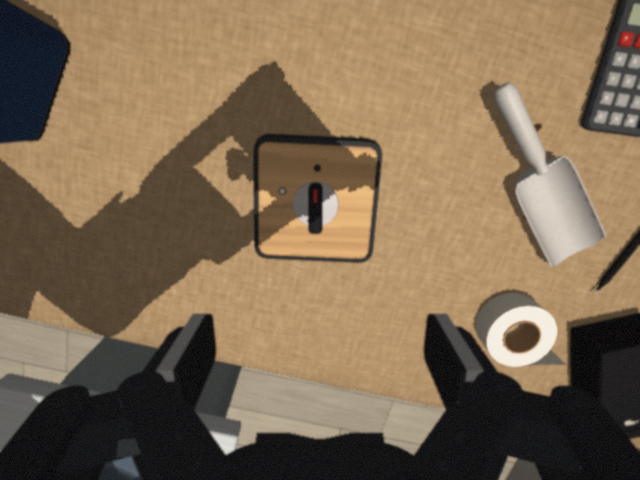

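The wrist view shows the lid at (318,198), knob bar centred near (315,208), almost aligned with the tool; there's some arm shadow on it.

```bash
python3 - <<'E'
from h import *
d=dict(np.load("w1.npz"));s=d;im=d["pixels"];V=cv2.GaussianBlur(im,(3,3),0).max(2)
m=((V<60)*255).astype(np.uint8)
x0,y0,x1,y1=245,125,392,272;q=np.zeros_like(m);q[y0:y1,x0:x1]=m[y0:y1,x0:x1]
cs,h=cv2.findContours(q,cv2.RETR_CCOMP,cv2.CHAIN_APPROX_NONE)
for c,hh in zip(cs,h[0]):
    if cv2.contourArea(c)>200: print(hh[3],cv2.contourArea(c),cv2.boundingRect(c),[np.round(v,4) for v in rect(d,c,0.027,s)],"z59",[np.round(v,4) for v in rect(d,c,0.059,s)])
b,g,r=[im[...,i].astype(int) for i in range(3)]
k=(((r-g>50)&(r>80))*255).astype(np.uint8);kk=np.zeros_like(k);kk[180:240,300:332]=k[180:240,300:332]
p=cv2.findNonZero(kk).reshape(-1,2);print("red",p.min(0),p.max(0));P=cast(d,p,0.059,s)[:,:2]
vx,vy,cx,cy=cv2.fitLine(P.astype(np.float32),cv2.DIST_L2,0,.001,.001).ravel();print(cx,cy,np.degrees(np.arctan2(vy,vx)))
print("tool yaw",Ro.from_quat(s["tool_rot"]).as_matrix()[:,0], [cast(d,[[316,183],[316,234]],.059,s)])
E
```

```text
-1 568.0 (308, 183, 15, 49) [array([ 0.4819, -0.1808]), array([47.5942, 13.4398]), np.float64(13.8971)] z59 [array([ 0.4893, -0.1793]), array([43.2118, 12.2023]), np.float64(13.8971)]
-1 888.5 (253, 134, 124, 60) [array([ 0.5359, -0.1578]), array([ 46.6686, 121.4633]), np.float64(36.0544)] z59 [array([ 0.5384, -0.1584]), array([ 42.3715, 110.2791]), np.float64(36.0544)]
red [314 190] [329 239]
0.49353543 -0.17955977 24.54273
tool yaw [ 9.68246785e-01  2.49996307e-01 -9.91370874e-05] [array([[ 0.51048147, -0.17486682,  0.059     ],
       [ 0.46593963, -0.18621426,  0.059     ]])]
```

```bash
python3 - <<'E'
from h import *
for f,(x0,y0,x1,y1) in(("w1.npz",(240,120,397,277)),("top0.npz",(345,255,425,335))):
    d=dict(np.load(f));k=4;g=cv2.resize(d["pixels"][y0:y1,x0:x1].max(2),None,fx=k,fy=k,interpolation=cv2.INTER_CUBIC)
    for T in(50,60,70,80,90,100):
        m=((g<T)*255).astype(np.uint8)
        cs,h=cv2.findContours(m,cv2.RETR_CCOMP,cv2.CHAIN_APPROX_NONE)
        for c,hh in zip(cs,h[0]):
            A=cv2.contourArea(c)/k/k
            p=(c.reshape(-1,2)+.5)/k-.5+[x0,y0]
            if hh[3]>=0 and A>1200: print(f,T,"hole",[np.round(v,4) for v in rect(d,p,.027,d)])
            elif hh[3]<0 and (400<A<800 if f[0]=='w' else 60<A<150): print(f,T,"bar?",[np.round(v,4) for v in rect(d,p,.059,d)])
E
```

```text
w1.npz 50 bar? [array([ 0.4891, -0.1794]), array([44.3255, 11.9778]), np.float64(13.9033)]
w1.npz 60 bar? [array([ 0.4892, -0.1793]), array([44.9765, 12.4161]), np.float64(13.8909)]
w1.npz 70 bar? [array([ 0.4892, -0.1793]), array([45.4225, 12.8545]), np.float64(13.8786)]
w1.npz 70 hole [array([ 0.4863, -0.1802]), array([114.0154, 113.3769]), np.float64(11.8251)]
w1.npz 80 bar? [array([ 0.4892, -0.1793]), array([45.8754, 13.684 ]), np.float64(13.8538)]
w1.npz 80 hole [array([ 0.4862, -0.1802]), array([113.1707, 112.8667]), np.float64(11.7809)]
w1.npz 90 bar? [array([ 0.4893, -0.179 ]), array([46.3803, 14.9267]), np.float64(12.3517)]
w1.npz 90 hole [array([ 0.4861, -0.1802]), array([112.563 , 112.4134]), np.float64(11.8502)]
w1.npz 100 hole [array([ 0.4861, -0.1802]), array([112.1101, 111.9802]), np.float64(11.9146)]
top0.npz 60 bar? [array([ 0.4852, -0.1786]), array([41.3197, 13.4933]), np.float64(13.9467)]
top0.npz 70 bar? [array([ 0.4852, -0.1786]), array([42.3373, 13.7983]), np.float64(13.9456)]
top0.npz 70 bar? [array([ 0.5066, -0.1418]), array([ 77.9656, 152.0291]), np.float64(-33.2174)]
top0.npz 80 bar? [array([ 0.4854, -0.1784]), array([43.067 , 14.6716]), np.float64(13.9449)]
top0.npz 80 bar? [array([ 0.5037, -0.1436]), array([ 84.6128, 152.3707]), np.float64(-30.4569)]
top0.npz 90 bar? [array([ 0.4855, -0.1784]), array([43.2128, 14.9765]), np.float64(13.9438)]
top0.npz 100 bar? [array([ 0.4856, -0.1784]), array([43.7341, 15.5843]), np.float64(13.1945)]
```

Emit:
step_arm(commands=[0.002,-0.002,0.02,0,0,0.6,0.004,-0.0045,0.05,0,0,0.6,0.004,-0.0045,0.085,0,0,0.6,0.004,-0.0045,0.12,0,0,0.6,0.004,-0.0045,0.15,0,0,0.6,0.004,-0.0045,0.172,0,0,0.6,0.004,-0.0045,0.185,0,0,0.6,0.004,-0.0045,0.192,0,0,0.6,0.004,-0.0045,0.195,0,0,0.6,0.004,-0.0045,0.195,0,0,0.6])

```text
t: 3.15
tcp_pos: [0.487, -0.1793, 0.0367]
tool_rot: [0.993, 0.121, 0.0, 0.0]
force: [0.4, -0.8, 0.2]
finger_gap: 0.999
gripper_force: 0.0
```

Emit:
step_arm(commands=[0,0,0,0,0,0,0,0,0,0,0,0,0,0,0,0,0,0,0,0,0,0,0,0,0,0,0,0,0,0,0,0,0,0,0,0,0,0,0,0,0,0,0,0,0,0,0,0,0,0,0,0,0,0,0,0,0,0,0,0], jaw=0, grip_force=60)

```text
t: 4.15
tcp_pos: [0.4868, -0.1792, 0.0367]
tool_rot: [0.993, 0.121, 0.0, 0.0]
force: [-0.7, -0.4, 5.8]
finger_gap: 0.138
gripper_force: 59.7
```

Emit:
step_arm(commands=[0,0,-0.002,0,0,0,0,0,-0.005,0,0,0,0,0,-0.009,0,0,0,0,0,-0.015,0,0,0,0,0,-0.027,0,0,0,0,0,-0.047,0,0,0,0,0,-0.075,0,0,0,0,0,-0.105,0,0,0,0,0,-0.135,0,0,0,0,0,-0.16,0,0,0])

```text
t: 5.15
tcp_pos: [0.4864, -0.1789, 0.1987]
tool_rot: [0.993, 0.121, 0.001, 0.0]
force: [0.3, 0.6, -3.5]
finger_gap: 0.137
gripper_force: 58.7
```

```bash
python3 - <<'E'
from h import *
s=manip.sense();print({k:np.round(s[k],4) for k in("tcp_pos","tool_rot","force","finger_gap","gripper_force","q")})
d=manip.snapshot("wrist");cv2.imwrite("pics/w2.png",d["pixels"]);np.savez("w2.npz",**d,**{k:s[k] for k in("tcp_pos","tool_rot")})
d=manip.snapshot("side");np.savez("s2.npz",**d)
cv2.imwrite("pics/w2s.png",np.vstack([cv2.resize(np.load("w2.npz")["pixels"],(400,300)),cv2.resize(d["pixels"][120:330,250:530],(400,300))]))
E
```

```text
{'tcp_pos': array([ 0.4864, -0.1789,  0.1987]), 'tool_rot': array([9.926e-01, 1.214e-01, 6.000e-04, 5.000e-04]), 'force': array([ 0.3107,  0.6182, -3.5124]), 'finger_gap': np.float64(0.1372), 'gripper_force': np.float64(58.6856), 'q': array([-0.5683,  0.4292,  1.7344,  0.    ,  0.9765,  0.7592])}
```

View pics/w2s.png

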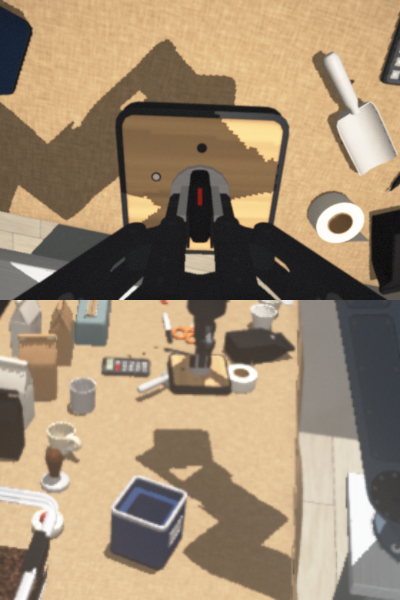

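Lifted cleanly with the tray (3.5 N ≈ 0.36 kg). I'm moving next to the canister, turned to its yaw, to look again.

Emit:
step_arm(commands=[0,-0.008,-0.002,0,0,1,0,-0.025,-0.006,0,0,3.5,0.001,-0.05,-0.01,0,0,7,0.001,-0.08,-0.014,0,0,11,0.002,-0.11,-0.016,0,0,15,0.002,-0.14,-0.016,0,0,19,0.003,-0.167,-0.016,0,0,22.5,0.003,-0.188,-0.016,0,0,25.5,0.003,-0.2,-0.016,0,0,27,0.003,-0.204,-0.016,0,0,27.5])

```text
t: 6.25
tcp_pos: [0.4377, 0.0216, 0.2107]
tool_rot: [0.993, -0.118, -0.003, -0.0]
force: [0.0, 0.1, -4.0]
finger_gap: 0.142
gripper_force: 58.8
```

Emit:
step_arm(commands=[0,0,0,0,0,0,0,0,0,0,0,0,0,0,0,0,0,0,0,0,0,0,0,0,0,0,0,0,0,0,0,0,0,0,0,0,0,0,0,0,0,0,0,0,0,0,0,0,0,0,0,0,0,0,0,0,0,0,0,0])

```text
t: 7.25
tcp_pos: [0.4404, 0.0197, 0.2123]
tool_rot: [0.993, -0.118, 0.0, -0.0]
force: [0.5, -0.1, -4.8]
finger_gap: 0.139
gripper_force: 58.8
```

```bash
python3 - <<'E'
from h import *
s=manip.sense();print({k:np.round(s[k],4) for k in("tcp_pos","tool_rot","force","finger_gap","q","t")})
d=manip.snapshot("wrist");cv2.imwrite("pics/w3.png",d["pixels"]);np.savez("w3.npz",**d,**{k:s[k] for k in("tcp_pos","tool_rot")})
d=manip.snapshot("top");np.savez("t3.npz",**d)
E
```

```text
{'tcp_pos': array([0.4404, 0.0197, 0.2123]), 'tool_rot': array([ 0.993, -0.118,  0.   , -0.   ]), 'force': array([ 0.4524, -0.0939, -4.7928]), 'finger_gap': np.float64(0.1389), 'q': array([-0.2099,  0.3109,  1.8979,  0.    ,  0.9326,  1.5975]), 't': np.float64(7.25)}
```

View pics/w3.png

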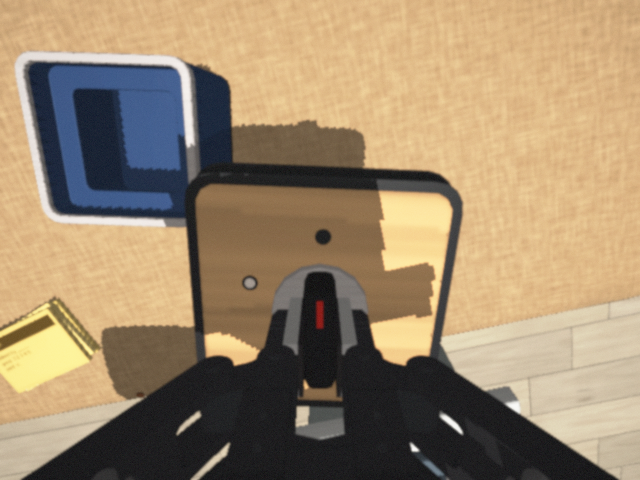

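The view shows the canister rim, outer corners about (17,55), (188,57), (50,222), and the held cover's front edge at row ~183, sides at columns ~198 and ~453.

```bash
cat > m3.py <<'E'
from h import *
d=dict(np.load("w3.npz"));im=d["pixels"];hsv=cv2.cvtColor(im,cv2.COLOR_BGR2HSV).astype(int)
T=Ro.from_quat(d["tool_rot"]).as_matrix();yaw=np.degrees(np.arctan2(T[1,0],T[0,0]));print("toolyaw",yaw)
m=(((hsv[...,1]<60)&(hsv[...,2]>120))*255).astype(np.uint8);m[:,205:]=0;m[240:]=0
n,l,st,_=cv2.connectedComponentsWithStats(m);i=1+st[1:,4].argmax();print(st[i])
p=cv2.findNonZero((l==i).astype(np.uint8)).reshape(-1,2)
r=rect(d,cv2.convexHull(p),.110,d);print("can",r)
def L(P): vx,vy,x,y=cv2.fitLine(P.astype(np.float32),cv2.DIST_HUBER,0,.0001,.0001).ravel();return np.array([vx,vy]),np.array([x,y])
z=d["tcp_pos"][2]-.0157+.006
V=cv2.GaussianBlur(im,(3,3),0).max(2)
for th in(60,70,80):
    E=V<th
    fr=np.array([(x,max(y for y in range(150,215) if E[y,x])) for x in range(225,430,3)])
    le=np.array([(max(x for x in range(180,215) if E[y,x]),y) for y in range(215,320,3) if E[y,180:215].any()])
    ri=np.array([(min(x for x in range(425,475) if E[y,x]),y) for y in range(215,320,3) if E[y,425:475].any()])
    for nm,e in(("f",fr),("l",le),("r",ri)):
        Q=(cast(d,e,z,d)-d["tcp_pos"])@T;v,c=L(Q[:,:2]);v=v*np.sign(v[np.abs(v).argmax()]);print(th,nm,np.round(c,4),round(np.degrees(np.arctan2(v[1],v[0])),2),"rms",np.round(np.std((Q[:,:2]-c)@[-v[1],v[0]]),5))
E
python3 m3.py
```

```text
toolyaw -13.554865954461297
[  14   51  182  176 5439]
can (array([0.53594031, 0.13570708]), array([110.02952576, 109.0944519 ]), -15.811416625976562)
60 f [0.0562 0.    ] 89.01 rms 0.00122
60 l [ 0.0185 -0.0546] 2.45 rms 0.00013Traceback (most recent call last):
  File "m3.py", line 17, in <module>
    Q=(cast(d,e,z,d)-d["tcp_pos"])@T;v,c=L(Q[:,:2]);v=v*np.sign(v[np.abs(v).argmax()]);print(th,nm,np.round(c,4),round(np.degrees(np.arctan2(v[1],v[0])),2),"rms",np.round(np.std((Q[:,:2]-c)@[-v[1],v[0]]),5))
       ~~~~^^^^^^^^^
  File "h.py", line 15, in cast
    R,o=pose(d,s);r=undist(d,p)@R.T
                    ~~~~~~^^^^^
  File "h.py", line 5, in undist
    p=np.atleast_2d(p).astype(float);u=(p-[d["cx"],d["cy"]])/[d["fx"],d["fy"]]
                                        ~^~~~~~~~~~~~~~~~~~
ValueError: operands could not be broadcast together with shapes (1,0) (2,)
```

Emit:
step_arm(commands=[0.004,-0.008,0,0,0,0,0.012,-0.025,0,0,0,0,0.023,-0.047,0,0,0,-0.2,0.034,-0.07,0,0,0,-0.2,0.045,-0.092,0,0,0,-0.2,0.054,-0.112,0,0,0,-0.2,0.061,-0.126,0,0,0,-0.2,0.065,-0.133,0,0,0,-0.2,0.0657,-0.1354,0,0,0,-0.2,0.0657,-0.1354,0,0,0,-0.2])

```text
t: 8.35
tcp_pos: [0.5356, 0.136, 0.212]
tool_rot: [0.993, -0.116, -0.001, 0.0]
force: [-0.6, -1.1, -3.9]
finger_gap: 0.134
gripper_force: 58.9
```

Emit:
step_arm(commands=[0,0,0,0,0,0,0,0,0,0,0,0,0,0,0.005,0,0,0,0,0,0.013,0,0,0,0,0,0.022,0,0,0,0,0,0.032,0,0,0,0,0,0.04,0,0,0,0,0,0.047,0,0,0,0,0,0.05,0,0,0,0,0,0.05,0,0,0])

```text
t: 9.35
tcp_pos: [0.5357, 0.1359, 0.1617]
tool_rot: [0.993, -0.116, -0.001, 0.0]
force: [-0.1, 1.1, -3.5]
finger_gap: 0.14
gripper_force: 58.8
```

```bash
python3 - <<'E'
from h import *
s=manip.sense();print({k:np.round(s[k],4) for k in("tcp_pos","tool_rot","force","finger_gap","q","t")})
a=manip.snapshot("side");b=manip.snapshot("top")
np.savez("t4.npz",**b)
cv2.imwrite("pics/s4.png",np.hstack([cv2.resize(a["pixels"][190:330,290:430],(400,400),interpolation=2),cv2.resize(b["pixels"][220:320,205:305],(400,400),interpolation=2)]))
E
```

```text
{'tcp_pos': array([0.5357, 0.1359, 0.1617]), 'tool_rot': array([ 9.932e-01, -1.163e-01, -6.000e-04,  1.000e-04]), 'force': array([-0.1176,  1.1188, -3.48  ]), 'finger_gap': np.float64(0.1401), 'q': array([ 0.0462,  0.5249,  1.6828, -0.    ,  0.9352,  1.8501]), 't': np.float64(9.35)}
```

View pics/s4.png

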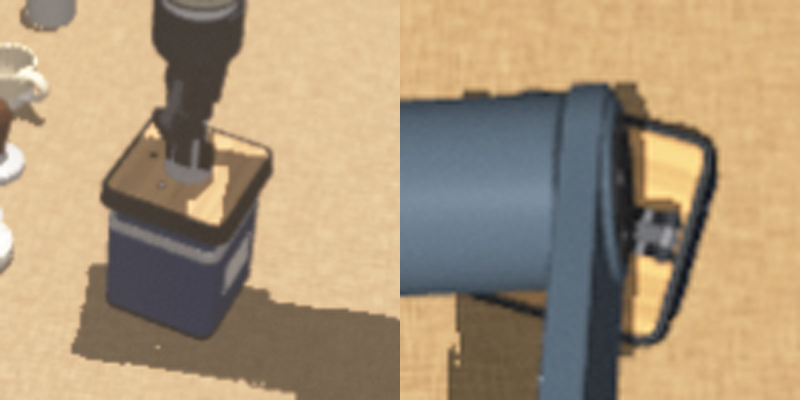

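The cover hangs square over the canister in the side view. Lowering slowly.

Emit:
step_arm(commands=[0,0,0.002,0,0,0,0,0,0.005,0,0,0,0,0,0.008,0,0,0,0,0,0.011,0,0,0,0,0,0.014,0,0,0,0,0,0.017,0,0,0,0,0,0.02,0,0,0,0,0,0.023,0,0,0,0,0,0.025,0,0,0,0,0,0.026,0,0,0])

```text
t: 10.45
tcp_pos: [0.5359, 0.1359, 0.136]
tool_rot: [0.993, -0.116, -0.0, 0.0]
force: [-0.3, 0.6, -3.4]
finger_gap: 0.133
gripper_force: 58.9
```

Emit:
step_arm(commands=[0,0,0.001,0,0,0,0,0,0.002,0,0,0,0,0,0.003,0,0,0,0,0,0.004,0,0,0,0,0,0.005,0,0,0,0,0,0.006,0,0,0,0,0,0.007,0,0,0,0,0,0.008,0,0,0,0,0,0.008,0,0,0,0,0,0.008,0,0,0])

```text
t: 11.45
tcp_pos: [0.5362, 0.1359, 0.1285]
tool_rot: [0.993, -0.116, 0.0, -0.0]
force: [-0.0, -0.5, -1.8]
finger_gap: 0.137
gripper_force: 59.0
```

Emit:
step_arm(commands=[0,0,0.0005,0,0,0,0,0,0.001,0,0,0,0,0,0.0015,0,0,0,0,0,0.002,0,0,0,0,0,0.0025,0,0,0,0,0,0.003,0,0,0,0,0,0.003,0,0,0,0,0,0.003,0,0,0,0,0,0.003,0,0,0,0,0,0.003,0,0,0])

```text
t: 12.45
tcp_pos: [0.536, 0.1359, 0.1258]
tool_rot: [0.993, -0.116, 0.0, -0.0]
force: [-2.2, -0.2, 5.1]
finger_gap: 0.141
gripper_force: 60.1
```

Emit:
step_arm(commands=[0,0,0.0003,0,0,0,0,0,0.0006,0,0,0,0,0,0.0006,0,0,0,0,0,0.0006,0,0,0,0,0,0.0006,0,0,0,0,0,0.0006,0,0,0,0,0,0.0006,0,0,0,0,0,0.0006,0,0,0,0,0,0.0006,0,0,0])

```text
validation failed for argument at $.co...
```

```bash
python3 - <<'E'
from h import *
a=manip.snapshot("side");cv2.imwrite("pics/s5.png",cv2.resize(a["pixels"][190:320,300:430],(600,600),interpolation=2))
E
```

```text
(no output)
```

View pics/s5.png

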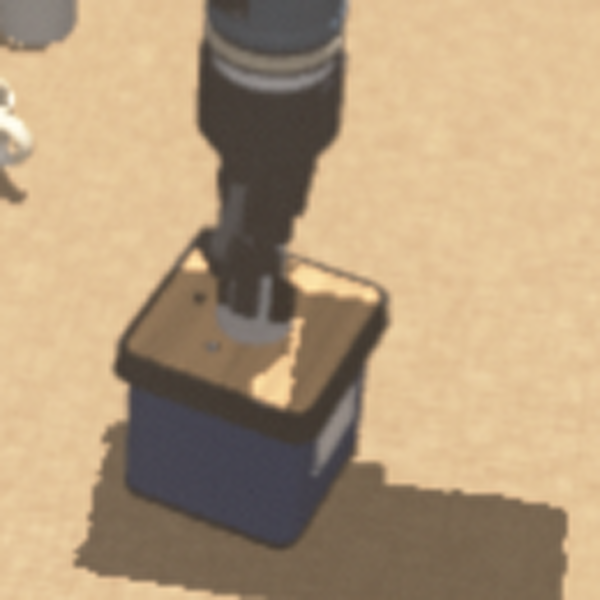

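The cover sits fully down with the steel band hidden under the skirt. Now I'll turn the knob anticlockwise (negative about tool z).

Emit:
step_arm(commands=[0,0,0.0005,0,0,0,0,0,0.0005,0,0,-2,0,0,0.0005,0,0,-6,0,0,0.0005,0,0,-11,0,0,0.0005,0,0,-16,0,0,0.0005,0,0,-21,0,0,0.0005,0,0,-26,0,0,0.0005,0,0,-31,0,0,0.0005,0,0,-34,0,0,0.0005,0,0,-35])

```text
t: 13.5
tcp_pos: [0.536, 0.1361, 0.1257]
tool_rot: [0.982, 0.188, 0.0, -0.0]
force: [-3.7, 0.1, 7.9]
finger_gap: 0.139
gripper_force: 60.7
```

Emit:
step_arm(commands=[0,0,0,0,0,-1,0,0,0,0,0,-4,0,0,0,0,0,-8,0,0,0,0,0,-13,0,0,0,0,0,-18,0,0,0,0,0,-23,0,0,0,0,0,-27,0,0,0,0,0,-30,0,0,0,0,0,-32,0,0,0,0,0,-32])

```text
t: 14.5
tcp_pos: [0.5358, 0.1362, 0.1257]
tool_rot: [0.892, 0.451, 0.0, -0.0]
force: [-1.5, 1.8, 8.7]
finger_gap: 0.141
gripper_force: 60.7
```

```bash
python3 - <<'E'
from h import *
s=manip.sense();print({k:np.round(s[k],4) for k in("tcp_pos","tool_rot","force","ft_torque","finger_gap","q","t")})
print(np.degrees(2*np.arctan2(s["tool_rot"][1],s["tool_rot"][0])))
E
```

```text
{'tcp_pos': array([0.5358, 0.1362, 0.1257]), 'tool_rot': array([ 8.923e-01,  4.515e-01,  2.000e-04, -2.000e-04]), 'force': array([-1.4834,  1.8149,  8.6693]), 'ft_torque': array([0.1445, 0.5489, 0.0883]), 'finger_gap': np.float64(0.141), 'q': array([4.6500e-02, 5.7940e-01, 1.7104e+00, 7.0000e-04, 8.5160e-01,
       6.8010e-01]), 't': np.float64(14.5)}
53.674709113593885
```

Emit:
step_arm(commands=[0,0,0,0,0,-0.5,0,0,0,0,0,-1,0,0,0,0,0,-1.5,0,0,0,0,0,-2,0,0,0,0,0,-2.5,0,0,0,0,0,-2.5,0,0,0,0,0,-2.5,0,0,0,0,0,-2.5,0,0,0,0,0,-2.5,0,0,0,0,0,-2.5])

```text
t: 15.5
tcp_pos: [0.5359, 0.1362, 0.1257]
tool_rot: [0.882, 0.47, 0.0, -0.0]
force: [-2.5, 1.3, 8.5]
finger_gap: 0.138
gripper_force: 60.7
```

```bash
python3 - <<'E'
from h import *
s=manip.sense();print({k:np.round(s[k],4) for k in("tcp_pos","force","ft_torque")})
print(np.degrees(2*np.arctan2(s["tool_rot"][1],s["tool_rot"][0])))
E
```

```text
{'tcp_pos': array([0.5359, 0.1362, 0.1257]), 'force': array([-2.5109,  1.26  ,  8.4831]), 'ft_torque': array([ 0.0865,  0.4925, -0.0083])}
56.11314080040759
```

Emit:
step_arm(commands=[0,0,0,0,0,-0.5,0,0,0,0,0,-1,0,0,0,0,0,-1.5,0,0,0,0,0,-2,0,0,0,0,0,-2.5,0,0,0,0,0,-3,0,0,0,0,0,-3,0,0,0,0,0,-3,0,0,0,0,0,-3,0,0,0,0,0,-3])

```text
t: 16.5
tcp_pos: [0.5366, 0.1361, 0.1257]
tool_rot: [0.87, 0.493, 0.001, 0.0]
force: [-2.3, 1.2, 7.3]
finger_gap: 0.138
gripper_force: 60.6
```

```bash
python3 - <<'E'
from h import *
s=manip.sense();print({k:np.round(s[k],4) for k in("tcp_pos","force","ft_torque")})
print(np.degrees(2*np.arctan2(s["tool_rot"][1],s["tool_rot"][0])))
d=manip.snapshot("wrist");cv2.imwrite("pics/w6.png",d["pixels"]);np.savez("w6.npz",**d,**{k:s[k] for k in("tcp_pos","tool_rot")})
E
```

```text
{'tcp_pos': array([0.5366, 0.1361, 0.1257]), 'force': array([-2.3412,  1.2205,  7.3317]), 'ft_torque': array([ 0.0161,  0.3864, -0.3591])}
59.04002534725907
```

View pics/w6.png

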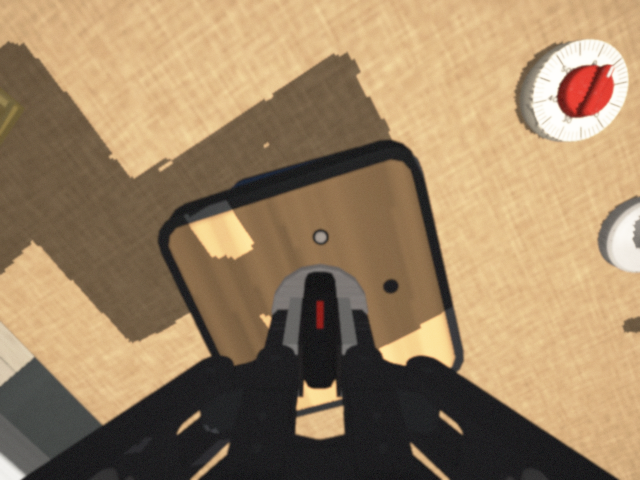

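The red mark lines up with the white (unlocked) dot, and the torque of −0.36 Nm shows the end stop. I'll ease off the residual twist slightly.

Emit:
step_arm(commands=[0,0,0,0,0,0.2,0,0,0,0,0,0.4,0,0,0,0,0,0.6,0,0,0,0,0,0.8,0,0,0,0,0,0.8,0,0,0,0,0,0.8,0,0,-0.0005,0,0,0.8,0,0,-0.0008,0,0,0.8,0,0,-0.0008,0,0,0.8,0,0,-0.0008,0,0,0.8])

```text
t: 17.55
tcp_pos: [0.5365, 0.1361, 0.1258]
tool_rot: [0.873, 0.487, 0.001, 0.0]
force: [-0.2, 2.3, 2.7]
finger_gap: 0.137
gripper_force: 59.9
```

```bash
python3 - <<'E'
from h import *
s=manip.sense();print({k:np.round(s[k],4) for k in("tcp_pos","force","ft_torque")})
T=Ro.from_quat(s["tool_rot"]).as_matrix();print(T)
print(np.degrees(2*np.arctan2(s["tool_rot"][1],s["tool_rot"][0])))
E
```

```text
{'tcp_pos': array([0.5365, 0.1361, 0.1258]), 'force': array([-0.1667,  2.344 ,  2.6664]), 'ft_torque': array([ 0.2428,  0.0125, -0.0049])}
[[ 5.24990973e-01  8.51106924e-01  1.21700905e-03]
 [ 8.51107223e-01 -5.24991741e-01  4.08481945e-04]
 [ 9.86581513e-04  8.21355859e-04 -9.99999176e-01]]
58.33232400149111
```

Torque is released. Lifting slowly.

Emit:
step_arm(commands=[0,0,-0.001,0,0,0,0,0,-0.002,0,0,0,0,0,-0.004,0,0,0,0,0,-0.006,0,0,0,0,0,-0.008,0,0,0,0,0,-0.01,0,0,0,0,0,-0.012,0,0,0,0,0,-0.014,0,0,0,0,0,-0.016,0,0,0,0,0,-0.018,0,0,0])

```text
t: 18.55
tcp_pos: [0.5359, 0.1359, 0.1438]
tool_rot: [0.873, 0.487, -0.0, -0.0]
force: [-0.1, -0.4, -2.3]
finger_gap: 0.137
gripper_force: 59.1
```

Emit:
step_arm(commands=[0,0,-0.003,0,0,0,0,0,-0.007,0,0,0,0,0,-0.013,0,0,0,0,0,-0.02,0,0,0,0,0,-0.028,0,0,0,0,0,-0.036,0,0,0,0,0,-0.044,0,0,0,0,0,-0.05,0,0,0,0,0,-0.054,0,0,0,0,0,-0.056,0,0,0])

```text
t: 19.55
tcp_pos: [0.5361, 0.1359, 0.2002]
tool_rot: [0.873, 0.487, 0.0, 0.0]
force: [-0.5, 0.6, -2.1]
finger_gap: 0.14
gripper_force: 59.1
```

Emit:
step_arm(commands=[0,0,-0.002,0,0,0,0,0,-0.006,0,0,0,0,0,-0.011,0,0,0,0,0,-0.016,0,0,0,0,0,-0.021,0,0,0,0,0,-0.024,0,0,0,0,0,-0.026,0,0,0,0,0,-0.026,0,0,0,0,0,-0.026,0,0,0,0,0,-0.026,0,0,0])

```text
t: 20.55
tcp_pos: [0.5358, 0.1359, 0.2254]
tool_rot: [0.873, 0.487, -0.0, -0.0]
force: [0.2, -0.3, -2.5]
finger_gap: 0.138
gripper_force: 59.1
```

```bash
python3 - <<'E'
from h import *
s=manip.sense();print({k:np.round(s[k],4) for k in("tcp_pos","tool_rot","force","ft_torque","t")})
a=manip.snapshot("side");cv2.imwrite("pics/s7.png",cv2.resize(a["pixels"][130:330,280:440],(480,600),interpolation=2))
E
```

```text
{'tcp_pos': array([0.5358, 0.1359, 0.2254]), 'tool_rot': array([ 8.732e-01,  4.874e-01, -2.000e-04, -1.000e-04]), 'force': array([ 0.2235, -0.302 , -2.5059]), 'ft_torque': array([ 0.037 ,  0.0203, -0.018 ]), 't': np.float64(20.55)}
```

View pics/s7.png

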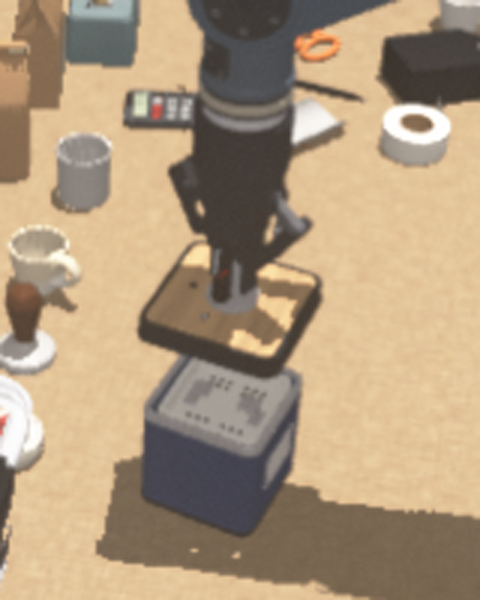

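The cover hangs level, 10 cm above the rim, and the inner lid lies flat in the canister. The measured load of 2.4 N is the cover alone.

```bash
python3 -c "
from station import manip
print(manip.sign_off())"
```

```text
the job is handed in; nothing more can be done
None
```

The job is done and handed in at about 20.6 s: the inner lid lies unlocked in the canister, and the arm holds the cover level about 10 cm above the rim.

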